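# Let the clementines out of the serving-counter dispenser

## Task

Press the dispenser's lever down with the fingertips so that its lid lifts, and keep it pressed until both clementines have rolled out into the open trough at the far end. Then let the lever come up slowly under your fingers, so that the spring does not slam the lid, and move clear with the lid fully shut. Work by pressing the lever alone: do not grip or force it, do not touch the fruit or the lid, and leave everything else on the counter where it stands.

Things in the scene. Friction and masses are not known exactly. Their poses are not given: they have to be found in the camera images.
- dispenser: Fixed white metal fruit dispenser, about 410 mm long. Origin on the counter under the middle of the lever's pad at rest; x runs level from the pad along the channel to the trough (away from the robot, turned up to 0.35 rad either way), z up. Channel 66 mm wide inside, 8 degrees downhill to +x: hopper, open on top, at x = 122 to 250 mm, edges up to 155 mm high; open trough beyond.
- lever_pad (a point): Middle of the top face of the lever's steel pad, a plate 44 mm (along x) by 40 mm, 8 mm thick, on the lever's free end nearest the robot, free air under it. At rest about 194 mm above the counter, leaning 0.25 rad, higher at the robot's end; fully pressed about 140 mm, leaning as much the other way. The axle is at x = 110 mm, 160 mm high; the link at y = 40 to 55 mm rises to 210 mm.
- lever (a joint): Angle of the lever: 0 = at rest (up), 0.5 rad = pressed down to its stop. The pad's middle is 110 mm from the axle, so it travels about 54 mm down. A spring and the lid's weight push it back up: pressing takes roughly 2 to 8 N at the pad, growing with travel. Let go, it snaps back at once and slams the lid.
- lid (a joint): Opening angle of the steel lid: 0 = shut, 0.75 rad = wide open, always 1.5 times the lever's angle (linked). Hinge at x = 185 mm of the dispenser, 145 mm high; top plate 80 mm long, its front plate hangs as a gate before the fruit, which passes from about 0.6 rad. Slammed = closing through its last 0.35 rad faster than 1.5 rad/s (pad rising at about 0.11 m/s).
- clementine1: Clementine, a ball 58 mm in diameter, 90 g; origin at its centre. Starts in the hopper against the gate; once the lid is wide open it rolls out by itself within about 2 s into the open trough (x = 250 to 406 mm of the dispenser, walls 38 mm high) and rests against the lip at its end, centre at about x = 381 mm of the dispenser.
- clementine2: The second clementine, alike; origin at its centre. Starts in the hopper behind the first, follows it out and rests behind it, centre at about x = 324 mm of the dispenser.
- plates: Stack of nine white plates standing to the left of the channel, 224 mm across, 81 mm high; origin under its middle. Leave alone.
- mug: White mug, 80 mm across, 90 mm high, standing beside the lever on its left; origin under its middle. Leave alone.
- tin: Tin can, 72 mm across, 105 mm high, standing beside the lever on its right; origin under its middle. Leave alone.
- soap: Clear bottle to the right of the channel, 64 mm across, 170 mm high; origin under its middle. Leave alone.
- spoon: Serving spoon lying on the counter to the right of the channel, along it; origin under its middle. Leave alone.

How it is judged:
By the outcome, as a careful person would: the job done as asked, in the order asked, and still so for the second after the job is handed in, with the robot touching nothing.
It also fails if it takes over 38 s, if anything falls off the work surface, if the arm or the gripper's body presses on something with over 40 N, if the wrist force passes 120 N, or if a joint passes its speed limit or range.

## Robot

A 6-joint arm with a two-finger parallel gripper is mounted at the origin on the work surface. World frame = base frame: x ahead of the robot, y to its left, z up, the work surface at z = 0. Lengths are in m, angles in rad, forces in N, time in s.
With the tool pointing down it reaches from about 0.35 to 0.85 m from the base axis. Payload 8.1 kg.
Tool frame: the origin (TCP) lies between the finger pads; the fingertips stand 11 mm ahead of it and the grasp point (between the pads) lies 8 mm behind it; y points along the fingers, x is the direction in which the jaws open and shut, and the axes are right-handed (so a half turn about y gives the same grasp; the last joint's range is limited). The gripper opens to 93 mm and grips with 3 to 60 N. Pads are 15 mm wide; open, the fingers measure 128 mm over their backs; the gripper's body (75 mm by 188 mm) begins 65 mm behind the grasp point.
Start: joints at [1.169, 0.13, 1.488, -0, 1.523, -0.085], TCP at [0.187, 0.57, 0.23] pointing down, gripper open.
Joint ranges: [-2.96, 2.96], [-0.89, 2.26], [0.02, 2.5], [-1.34, 4.48], [0, 2.73], [-2.66, 2.66]. Speed limits (rad/s): [2.39, 2.39, 2.79, 3.14, 3.14, 3.14].

## Interface

Orientations are given as a rotation vector (axis times angle).
In Python, from plant import readout, optics, robot gives the robot as it stands.
- The arm moves only by the shell command python3 -m creep 'ROWS' [FORCE]. ROWS is JSON, a list that holds one entry, the list of rows, each a list of 7 numbers: the closure, from 0 (fully open) to 1 (shut), then the shift along the tool's x, y, z in cm, then the turn, a rotation vector about the tool's x, y, z in degrees. In form: [[[grip, x, y, z, wx, wy, wz], ...]]. A call has exactly 8 rows; each row shifts and turns the pose as measured when the row begins, along the tool's axes as they then stand; what a row does not reach is not made up. A row lasts 1/10 s, in which the tool goes at most 50 mm and 8.59 degrees, less where a joint would pass 70% of its speed; a pose out of reach is approached as far as the arm can. A call is refused whole if a number of a shift passes 5 or a number of a turn 8.59, either way. A call with a gripper value outside its range is refused whole. The fingers move at their own pace and stop on an object; FORCE is the grip in N (left out, the last holds). Time passes only in rows, so rows that do not move let the fingers close, or fill a call up. It gives the time, the measured TCP pose, the force and the opening at its end, in the units of the state.
- readout.read_state(): the state, without advancing time (a new reading comes with each control period).
- optics.read_camera(name): name is "scene" or "side" or "wrist"; returns a dict with "frame" (420x560x3 uint8, red, green, blue), "depth" (420x560 float32, m along the optical axis (not along the pixel's ray), 0 where there is no reading), "intrinsics" (3x3 intrinsics, pixels), "R" (3x3) and "t" (3): a world point X has camera coordinates R X + t. Camera axes: x right, y down, z forward; pixel columns grow to the right and rows downward; lengths in m; the calibration is good to about 2 mm. A picture is of the moment at which its call begins.
- robot.close_job(): hands the job in, once; it reports no verdict.
The state is a dict: "t": time; "q": joint angles; "dq": joint speeds; "joint_torque": joint torques, N m; "tool_pos": TCP position; "orientation": TCP orientation; "force": force on the tool from outside, world axes, zero at the start; "wrist_torque": the same for the moment, N m; "opening": finger opening in m.
Only numpy, scipy, OpenCV 4.12 (cv2) and the standard library are available. Lean on these libraries where they do the work, as an engineer would, in place of code of your own. Each camera call takes 0.05 s, during which the arm holds its last target. There are 200 camera calls.

## Working session

There is one attempt and no reset: what is moved stays moved. The work goes in short steps, Python scripts to look and compute and a shell command to move; the robot and the scene stay as the last step left them, time stands still between calls to the robot, and variables do not carry over. Pictures are saved under pics/ and viewed, about 8 in all and at most 12, crops included, and the job is handed in when it is done.

```bash
ls; mkdir -p pics
python3 - <<'E'
from plant import readout, optics
import cv2,numpy as np
s=readout.read_state();print(s)
ims=[]
for n in ("scene","side"):
    c=optics.read_camera(n);np.savez(f"pics/{n}0.npz",**c)
    cv2.imwrite(f"pics/{n}0.png",c["frame"][:,:,::-1])
    print(n,c["intrinsics"].tolist(),(-c["R"].T@c["t"]).round(3),c["R"].round(3).tolist(),(c["depth"]>0).mean())
E
```

```text
pics
{'t': 0.0, 'q': array([ 1.16857877e+00,  1.31177060e-01,  1.48927799e+00, -3.58026885e-05,
        1.52299991e+00, -8.53725492e-02]), 'dq': array([ 0.00057846, -0.00019146,  0.00042465, -0.00089967,  0.001267  ,
        0.00015946]), 'joint_torque': array([ 2.15310662e-03, -5.59854162e+01, -4.91758919e+01,  7.72890123e-02,
        3.49329296e-02, -1.57227287e-04]), 'tool_pos': array([0.18669997, 0.56963002, 0.22857865]), 'orientation': array([-1.34361052, -0.97153512,  0.97415061]), 'force': array([-0.1347583 , -0.32084547,  0.40785851]), 'wrist_torque': array([ 0.00689424,  0.03040347, -0.00379908]), 'opening': 0.09292579113047025}
scene [[409.9264088734081, 0.0, 280.31280812550216], [0.0, 409.9264088734081, 214.3801007482279], [0.0, 0.0, 1.0]] [ 1.155 -0.262  0.815] [[0.495, 0.869, -0.014], [0.641, -0.376, -0.669], [-0.587, 0.323, -0.743]] 0.995922619047619
side [[399.55353500673215, 0.0, 283.8431331082861], [0.0, 399.55353500673215, 212.7294118605648], [0.0, 0.0, 1.0]] [ 0.196 -0.37   0.731] [[0.706, -0.708, 0.015], [-0.48, -0.494, -0.725], [0.521, 0.505, -0.689]] 0.9959013605442177
```

View pics/scene0.png

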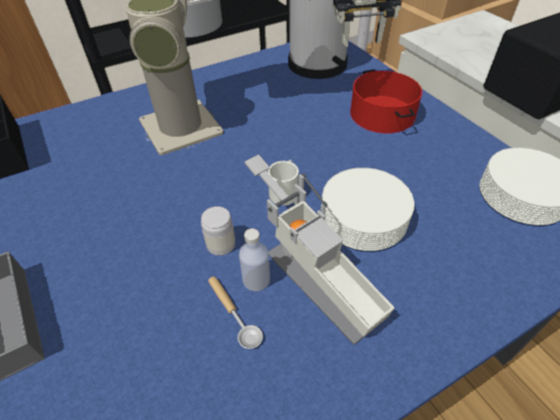

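View pics/side0.png

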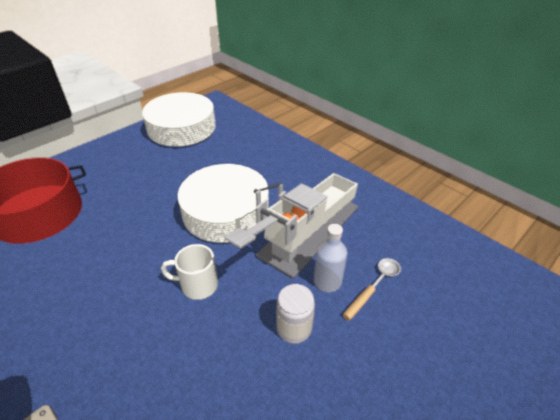

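The scene view shows the lever pad at about (258,164), the mug at (284,180), the tin at (218,230) and the trough end at (372,322). In the side view the pad is at about (240,237), the lid at (305,197) and the trough end at (342,185). Next I'll turn depth into a top-down height map.

```bash
cat > h.py <<'E'
import numpy as np
def cloud(c):
    d=c["depth"];K=c["intrinsics"];v,u=np.mgrid[:d.shape[0],:d.shape[1]]
    P=np.stack([(u-K[0,2])/K[0,0]*d,(v-K[1,2])/K[1,1]*d,d],-1)
    return (P-c["t"])@c["R"]
E
python3 - <<'E'
import numpy as np,cv2
from h import cloud
X0,Y0,S=0.2,0.45,1000
H=np.zeros((600,750))
for n in ("scene","side"):
    c=np.load(f"pics/{n}0.npz");P=cloud(c)
    for uv in ([(258,164),(262,168),(372,322),(390,310),(355,335)] if n=="scene" else [(237,237),(250,230),(305,197)]):
        print(n,uv,P[uv[1],uv[0]].round(3))
    q=P[c["depth"]>0]
    i=((q[:,0]-X0)*S).astype(int);j=((Y0-q[:,1])*S).astype(int)
    k=(i>=0)&(i<750)&(j>=0)&(j<600);np.maximum.at(H,(j[k],i[k]),q[k,2])
im=cv2.applyColorMap((np.clip(H/0.25,0,1)*255).astype(np.uint8),cv2.COLORMAP_JET)
im=cv2.dilate(im,np.ones((2,2)))
for g in range(0,750,100): cv2.putText(im,f"{X0+g/S:.1f}",(g,10),0,.4,(255,255,255));cv2.line(im,(g,0),(g,600),(90,90,90))
for g in range(50,600,100): cv2.putText(im,f"{Y0-g/S:.1f}",(0,g),0,.4,(255,255,255));cv2.line(im,(0,g),(750,g),(90,90,90))
cv2.imwrite("pics/top.png",im)
E
```

```text
scene (258, 164) [0.506 0.039 0.196]
scene (262, 168) [0.518 0.043 0.192]
scene (372, 322) [0.894 0.093 0.033]
scene (390, 310) [0.903 0.124 0.07 ]
scene (355, 335) [0.893 0.053 0.013]
side (237, 237) [0.494 0.037 0.195]
side (250, 230) [0.53  0.043 0.183]
side (305, 197) [0.711 0.065 0.143]
```

View pics/top.png

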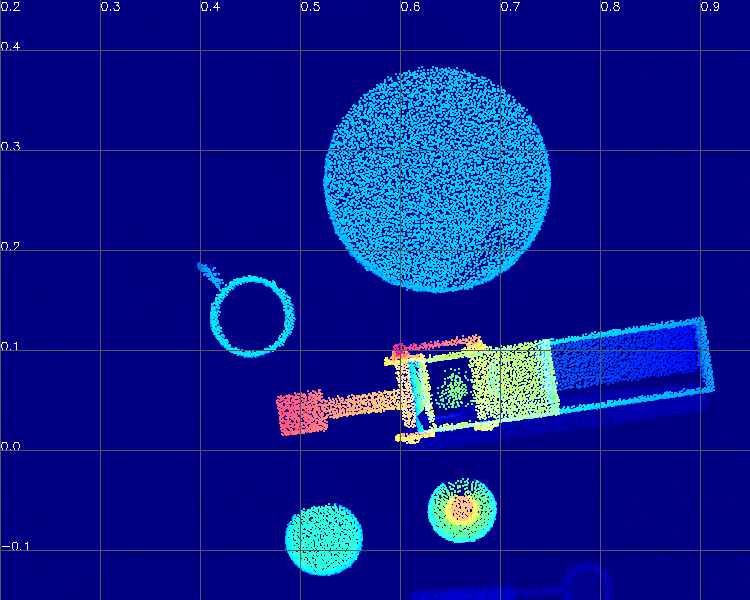

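The map is clean: the pad lies near (0.50, 0.037), the channel runs at a yaw of about +0.12, and the mug, tin and plates are clear of it. Next I'll measure the pad and the tool axes accurately.

```bash
cat >> h.py <<'E'
from scipy.spatial.transform import Rotation as Ro
YAW=None
def plan(s,goal,yaw):
    """shift in tool axes (cm) and turn (deg, tool axes): y(tool) down, x(tool) across channel (+/-)"""
    R=Ro.from_rotvec(s["orientation"])
    best=None
    for sg in (1,-1):
        x=sg*np.array([-np.sin(yaw),np.cos(yaw),0]);y=np.array([0,0,-1.]);z=np.cross(x,y)
        G=Ro.from_matrix(np.stack([x,y,z],1)); w=(R.inv()*G).as_rotvec(degrees=True)
        if best is None or np.linalg.norm(w)<np.linalg.norm(best):best=w
    return R.inv().apply(goal-s["tool_pos"])*100,best
E
python3 - <<'E'
import numpy as np,cv2
from h import *
from plant import readout
for n in ("scene","side"):
    c=np.load(f"pics/{n}0.npz");P=cloud(c)[c["depth"]>0]
    def sel(x0,x1,y0,y1,z0,z1):
        return P[(P[:,0]>x0)&(P[:,0]<x1)&(P[:,1]>y0)&(P[:,1]<y1)&(P[:,2]>z0)&(P[:,2]<z1)]
    p=sel(.46,.535,0,.08,.175,.215)
    p=p[p[:,0]<.525]
    r=cv2.minAreaRect((p[:,:2]*1000).astype(np.float32))
    A=np.c_[p[:,:2]-[.502,.037],np.ones(len(p))];f=np.linalg.lstsq(A,p[:,2],rcond=None)[0]
    print(n,len(p),r,"plane",f.round(4))
    a=sel(.5,.62,0,.1,.165,.2);
    lv=sel(.535,.595,.02,.07,.16,.2);print(" lever yaw",np.polyfit(lv[:,0],lv[:,1],1))
    w=sel(.77,.89,.03,.14,.045,.12);m=np.polyfit(w[:,0],w[:,1],1);print(" trough",m)
    lip=sel(.6,.92,-.02,.15,.05,.2);r=cv2.minAreaRect((lip[:,:2]*1000).astype(np.float32));print(r)
s=readout.read_state();print(Ro.from_rotvec(s["orientation"]).as_matrix().round(3))
print(plan(s,np.array([.502,.037,.26]),.13))
E
```

```text
scene 289 ((504.3362731933594, 37.552978515625), (43.89093017578125, 41.82715606689453), 8.449630737304688) plane [-0.2811 -0.0118  0.1944]
 lever yaw [ 0.14967815 -0.03867729]
 trough [0.09375006 0.00900439]
((750.8905639648438, 80.20892333984375), (319.4958801269531, 97.43033599853516), 9.68348503112793)
side 377 ((500.2333679199219, 37.57246398925781), (44.33255386352539, 40.80316162109375), 8.63784122467041) plane [-0.2091 -0.0014  0.1929]
 lever yaw [ 0.13407158 -0.0301548 ]
 trough [ 0.51492885 -0.35471589]
((749.46533203125, 79.6461410522461), (317.9503173828125, 95.1707763671875), 9.870335578918457)
[[ 0.312 -0.001 -0.95 ]
 [ 0.95  -0.001  0.312]
 [-0.002 -1.     0.   ]]
(array([-40.80328292,  -3.06725497, -46.5536166 ]), array([ -0.02638692, -25.59855563,  -0.08883068]))
```

```bash
python3 -m creep '[[[1,0,-1,0,0,-5,0],[1,0,-1,0,0,-7,0],[1,-1,-1,-0.5,0,-7,0],[1,-3,0,-1.2,0,-6,0],[1,-4,0,-1.6,0,-2,0],[1,-4,0,-1.6,0,0,0],[1,-4,0,-1.6,0,0,0],[1,-4,0,-1.6,0,0,0]]]' 10
python3 - <<'E'
from h import *;from plant import readout
s=readout.read_state();print(s["t"],s["tool_pos"],plan(s,np.array([.502,.0376,.24]),.148))
E
```

```text
t: 0.9
tool_pos: [0.2914, 0.3777, 0.255]
orientation: [-1.118, -1.334, 1.352]
force: [1.1, -0.5, 0.5]
opening: 0.0336
0.9 [0.29144292 0.37773344 0.25496016] (array([-37.26650501,   1.67745291, -14.52178401]), array([-0.37975971,  2.01041916, -0.43651263]))
```

```bash
python3 -m creep '[[[1,-4.5,0,-1.8,0,1,0],[1,-4.5,0,-1.8,0,1,0],[1,-4.5,0,-1.8,0,0,0],[1,-4.5,0,-1.8,0,0,0],[1,-4.5,0,-1.8,0,0,0],[1,-4.5,0,-1.8,0,0,0],[1,-4,0,-1.5,0,0,0],[1,-3,0,-1,0,0,0]]]' 10
python3 - <<'E'
from h import *;from plant import readout
s=readout.read_state();print(s["t"],s["tool_pos"],plan(s,np.array([.502,.0376,.24]),.148))
E
```

```text
t: 1.7
tool_pos: [0.4783, 0.0477, 0.2544]
orientation: [-1.137, -1.307, 1.327]
force: [-0.5, 0.8, 0.6]
opening: 0.0005
1.7 [0.47834991 0.04771771 0.25444249] (array([-1.33609088,  1.43818264, -2.20211228]), array([-0.44614495, -0.03972362, -0.47078145]))
```

```bash
python3 -m creep '[[[1,-0.3,0.3,-0.7,0,0,0],[1,-0.3,0.4,-0.7,-0.2,0,-0.2],[1,-0.3,0.4,-0.5,-0.2,0,-0.2],[1,-0.2,0.4,-0.3,0,0,0],[1,0,0.3,0,0,0,0],[1,0,0,0,0,0,0],[1,0,0,0,0,0,0],[1,0,0,0,0,0,0]]]' 10
python3 - <<'E'
from h import *;from plant import readout,optics
import cv2
s=readout.read_state();print(s["t"],s["tool_pos"],plan(s,np.array([.502,.0376,.24]),.148))
c=optics.read_camera("side");cv2.imwrite("pics/side1.png",cv2.resize(c["frame"][130:330,130:400,::-1],None,fx=2.5,fy=2.5))
E
```

```text
t: 2.5
tool_pos: [0.502, 0.04, 0.2328]
orientation: [-1.133, -1.313, 1.319]
force: [-0.7, 0.6, 0.5]
opening: 0.0002
2.5 [0.50197502 0.03999855 0.23284553] (array([-0.23732049, -0.71540673,  0.03568582]), array([-0.24251057, -0.0581126 ,  0.02527476]))
```

View pics/side1.png

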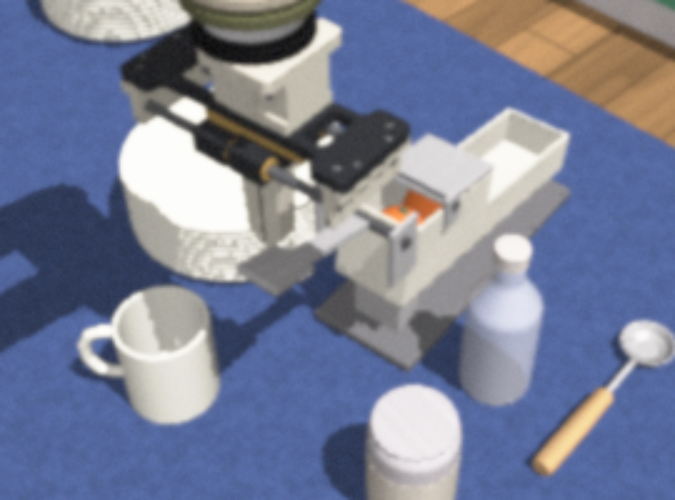

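Fingertips are closed and stand about 26 mm over the pad (at crop (275,245)); nothing is touching. I'll go down to contact.

```bash
python3 -m creep '[[[1,-0.2,0.3,0,0,0,0],[1,0,0.4,0,0,0,0],[1,0,0.4,0,0,0,0],[1,0,0.4,0,0,0,0],[1,0,0.3,0,0,0,0],[1,0,0.3,0,0,0,0],[1,0,0.3,0,0,0,0],[1,0,0.3,0,0,0,0]]]' 10
python3 -c "
from h import *;from plant import readout
s=readout.read_state();print(s['tool_pos'],s['force'],plan(s,np.array([.502,.0376,.153]),.148)[0])"
```

```text
t: 3.35
tool_pos: [0.5023, 0.0378, 0.2046]
orientation: [-1.134, -1.314, 1.318]
force: [-1.9, -0.1, 5.1]
opening: 0.0003
[0.50232043 0.03780099 0.20456694] [-1.86928757 -0.0857295   5.05676721] [-0.01586456  5.15677128  0.01945691]
```

```bash
python3 -m creep '[[[1,0,0.4,0,0,0,0],[1,0,0.5,0,0,0,0],[1,0,0.5,0,0,0,0],[1,0,0.5,0,0,0,0],[1,0,0.5,0,0,0,0],[1,0,0.5,0,0,0,0],[1,0,0.4,0,0,0,0],[1,0,0.4,0,0,0,0]]]' 10
python3 -c "
from h import *;from plant import readout
s=readout.read_state();print(s['tool_pos'],s['force'],plan(s,np.array([.502,.0376,.153]),.148)[0])"
```

```text
t: 4.15
tool_pos: [0.5018, 0.0375, 0.1659]
orientation: [-1.134, -1.314, 1.319]
force: [-2.6, 0.2, 7.4]
opening: 0.0005
[0.50182996 0.03752958 0.16591946] [-2.60637374  0.20889028  7.43842934] [ 0.00510068  1.29188112 -0.02194605]
```

```bash
python3 -m creep '[[[1,0,0.3,0,0,0,0],[1,0,0.3,0,0,0,0],[1,0,0.2,0,0,0,0],[1,0,0.2,0,0,0,0],[1,0,0.1,0,0,0,0],[1,0,0.1,0,0,0,0],[1,0,0.05,0,0,0,0],[1,0,0,0,0,0,0]]]' 10
python3 - <<'E'
from h import *;from plant import readout,optics
import cv2
s=readout.read_state();print(s['tool_pos'],s['force'],plan(s,np.array([.502,.0376,.153]),.148)[0])
c=optics.read_camera("scene");np.savez("pics/scene2.npz",**c)
cv2.imwrite("pics/scene2.png",cv2.resize(c["frame"][120:350,210:420,::-1],None,fx=2.5,fy=2.5))
E
```

```text
t: 4.95
tool_pos: [0.5033, 0.0377, 0.1539]
orientation: [-1.137, -1.317, 1.317]
force: [-4.4, 0.3, 5.6]
opening: 0.0001
[0.50325061 0.03772714 0.15387326] [-4.37958987  0.2983023   5.56674177] [0.00581579 0.08720324 0.12565595]
```

View pics/scene2.png

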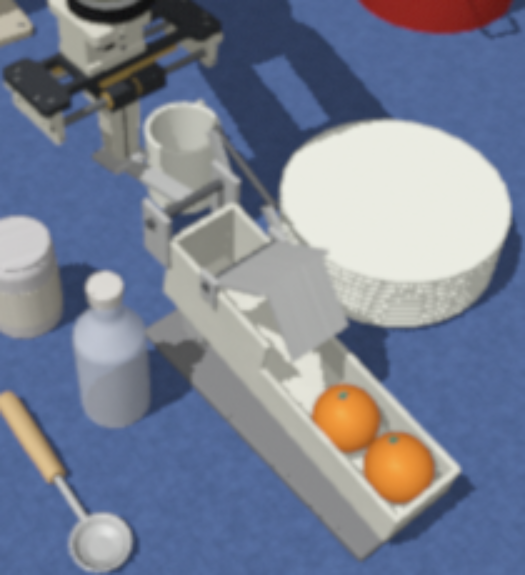

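Lid wide open, and both clementines are already in the trough (crop (347,417) and (398,467)). I'll hold briefly, then check that they're at rest.

```bash
python3 -m creep '[[[1,0,0.05,0,0,0,0],[1,0,0,0,0,0,0],[1,0,0,0.03,0,0,0],[1,0,0,0.03,0,0,0],[1,0,0.05,0,0,0,0],[1,0,0,0,0,0,0],[1,0,0,0,0,0,0],[1,0,0,0,0,0,0]]]' 10
cat > fruit.py <<'E'
from h import *;from plant import readout,optics
import cv2
def fruit(c,png=None):
    hsv=cv2.cvtColor(c["frame"],cv2.COLOR_RGB2HSV);m=cv2.inRange(hsv,(5,150,120),(22,255,255))
    m[:240]=0;m[:,:300]=0;P=cloud(c)
    d=np.array([np.cos(.148),np.sin(.148)])
    q=(P[(m>0)&(P[:,:,2]>.05)&(P[:,:,2]<.13)][:,:2]-[.502,.0376])
    print("fruit px",len(q),"along x: ",np.percentile(q@d,[1,25,75,99]).round(3))
s=readout.read_state();print(s['tool_pos'],s['force'],plan(s,np.array([.502,.0376,.153]),.148)[0])
fruit(np.load("pics/scene2.npz"));c=optics.read_camera("scene");fruit(c);np.savez("pics/scene3.npz",**c)
E
python3 fruit.py
```

```text
t: 5.8
tool_pos: [0.5032, 0.0377, 0.1539]
orientation: [-1.139, -1.319, 1.316]
force: [-2.6, -0.1, 7.0]
opening: 0.0003
[0.50319866 0.03770582 0.15388199] [-2.55671794 -0.05544254  7.01926075] [0.00721831 0.08780568 0.12040271]
fruit px 1054 along x:  [0.302 0.331 0.385 0.403]
fruit px 1055 along x:  [0.302 0.331 0.385 0.403]
```

Fruit at rest, spanning x = 0.30 to 0.40 m of the dispenser. Now I'll let the lever up slowly.

```bash
python3 -m creep '[[[1,0,-0.1,0,0,0,0],[1,0,-0.2,0,0,0,0],[1,0,-0.3,0,0,0,0],[1,0,-0.3,0,0,0,0],[1,0,-0.3,0,0,0,0],[1,0,-0.3,0,0,0,0],[1,0,-0.3,0,0,0,0],[1,0,-0.3,0,0,0,0]]]' 10
python3 -c "
from h import *;from plant import readout
s=readout.read_state();print(s['tool_pos'],s['force'])"
```

```text
t: 6.65
tool_pos: [0.5017, 0.0375, 0.1736]
orientation: [-1.137, -1.316, 1.318]
force: [-3.3, 0.2, 4.7]
opening: 0.0003
[0.5016688  0.03753228 0.17357858] [-3.30602484  0.19616987  4.68609468]
```

```bash
python3 -m creep '[[[1,0,-0.3,0,0,0,0],[1,0,-0.3,0,0,0,0],[1,0,-0.3,0,0,0,0],[1,0,-0.3,0,0,0,0],[1,0,-0.3,0,0,0,0],[1,0,-0.3,0,0,0,0],[1,0,-0.3,0,0,0,0],[1,0,-0.2,0,0,0,0]]]' 10
python3 -c "
from h import *;from plant import readout
s=readout.read_state();print(s['tool_pos'],s['force'])"
```

```text
t: 7.45
tool_pos: [0.5046, 0.0379, 0.1986]
orientation: [-1.142, -1.322, 1.314]
force: [2.9, 0.7, 3.5]
opening: 0.0006
[0.50462938 0.03791914 0.19861236] [2.85892377 0.66729541 3.50893983]
```

```bash
python3 -m creep '[[[1,0,-0.2,0,0,0,0],[1,0,-0.2,0,0,0,0],[1,0,-0.2,0,0,0,0],[1,0,-0.2,0,0,0,0],[1,0,-0.2,0,0,0,0],[1,0,-0.2,0,0,0,0],[1,0,-0.2,0,0,0,0],[1,0,-0.3,0,0,0,0]]]' 10
python3 -c "
from h import *;from plant import readout
s=readout.read_state();print(s['tool_pos'],s['force'])"
```

```text
t: 8.25
tool_pos: [0.5017, 0.0378, 0.2139]
orientation: [-1.136, -1.317, 1.317]
force: [-0.9, -0.6, -0.1]
opening: 0.0004
[0.50172542 0.0377869  0.21389941] [-0.88894981 -0.60257482 -0.056845  ]
```

Contact is gone (force near zero), so I'll back off straight up and to the robot's side.

```bash
python3 -m creep '[[[1,0,-0.5,0,0,0,0],[1,0,-1,0,0,0,0],[1,0,-2,0,0,0,0],[1,0,-2,0,0,0,0],[1,0,-2,1,0,0,0],[1,0,-1,1.5,0,0,0],[1,0,-0.5,1,0,0,0],[1,0,0,0,0,0,0]]]' 10
python3 -m creep '[[[1,0,0,0,0,0,0],[1,0,0,0,0,0,0],[1,0,0,0,0,0,0],[1,0,0,0,0,0,0],[1,0,0,0,0,0,0],[1,0,0,0,0,0,0],[1,0,0,0,0,0,0],[1,0,0,0,0,0,0]]]' 10
python3 - <<'E'
import fruit
from h import *;from plant import optics
import cv2
a=np.load("pics/scene0.npz");P0=cloud(a);c=fruit.c;P=cloud(c)
for nm,(x0,x1,y0,y1) in dict(pad=(.482,.524,.02,.055),lid=(.68,.735,.04,.1)).items():
  for Q in (P0,P):
    m=(Q[:,:,0]>x0)&(Q[:,:,0]<x1)&(Q[:,:,1]>y0)&(Q[:,:,1]<y1)&(Q[:,:,2]>.1)&(Q[:,:,2]<.22)
    print(nm,m.sum(),Q[m][:,2].mean().round(4),Q[m][:,2].std().round(4))
dd=np.abs(a["depth"]-c["depth"])>.02
print("changed px bbox below row 170",np.argwhere(dd[170:]).shape)
cv2.imwrite("pics/scene4.png",cv2.resize(c["frame"][120:350,190:430,::-1],None,fx=2.5,fy=2.5))
E
```

```text
t: 9.05
tool_pos: [0.466, 0.0325, 0.3122]
orientation: [-1.138, -1.318, 1.317]
force: [0.6, 0.3, -0.4]
opening: 0.0003
t: 9.85
tool_pos: [0.466, 0.0327, 0.309]
orientation: [-1.134, -1.315, 1.318]
force: [-0.6, 0.1, 0.3]
opening: 0.0005
[0.46602446 0.03270546 0.30903428] [-0.56749374  0.12130491  0.29749906] [-0.04200416 15.59334254 -3.67352982]
fruit px 1054 along x:  [0.302 0.331 0.385 0.403]
fruit px 1050 along x:  [0.302 0.331 0.385 0.403]
pad 237 0.1939 0.0037
pad 241 0.1938 0.0041
lid 620 0.1435 0.0027
lid 630 0.1433 0.0028
changed px bbox below row 170 (2382, 2)
```

View pics/scene4.png

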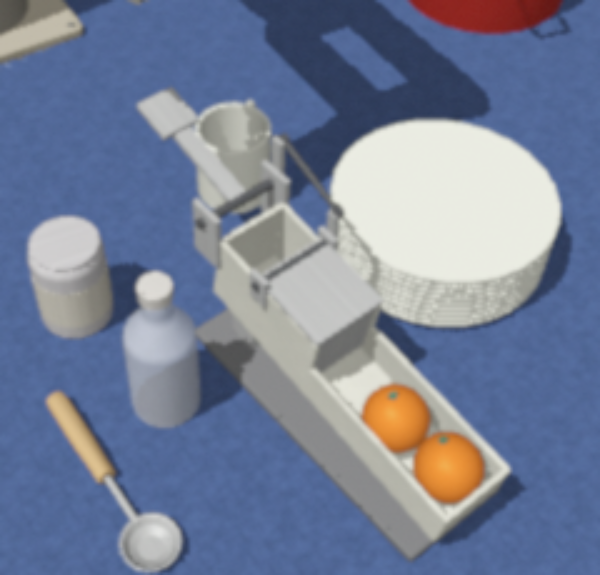

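Lid shut (crop (325,310)), hopper empty, both clementines in the trough at (397,417) and (448,466), and everything else is in place. The job can be handed in.

```bash
python3 -c "
from plant import robot
print(robot.close_job())"
```

```text
the job is handed in; nothing more can be done
None
```

The job is done and handed in at about 10 s of the 38 s allowed. I pressed the lever pad with the closed fingertips and held it until both clementines lay still in the trough. I then let the lever up at about 0.02–0.03 m/s, well under the 0.11 m/s slam limit, and moved clear.

**Fruit:** both clementines are at rest at the trough's far end. Their visible surfaces span x = 0.302 to 0.403 m of the dispenser, against the roughly 0.295 to 0.410 m expected.

**Lid and pad:** both are back at their starting heights to within 0.2 mm (pad 193.8 mm against 193.9 mm before, lid 143.3 mm against 143.5 mm). The lid looks fully shut in the last picture.

**Forces:** the readings after each move reached about 7.5 N at most while pressing. The force is about zero now, with the tool clear above the pad.

**Surroundings:** the mug, tin, plates, soap and spoon look unmoved in the last picture. My before-and-after depth comparison flagged 2,382 changed pixels. I did not break them down by object; they should include the moved fruit and possibly the arm, so it's the picture, not that count, that shows nothing moved.

**Drift:** the fingertips moved by up to about 3 mm along the pad from friction during the press and release. They stayed on the pad.

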